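Kit power-supply parts into their shaped holders

TASK

Kit the four power-supply parts on the green mat: put the can capacitor, the wound ring choke, the transformer and the finned heat sink each into the grey holder whose raised outline has its shape and proportions (the choke goes over the centre pin). Each part must end upright as it stands now, flat on the holder's floor inside the rim; set the parts down, do not drop them from above, and leave the green circuit board where it lies.

Things in the scene. Friction and masses are not known exactly. Their poses are not given: they have to be found in the camera images.
- capacitor: Can capacitor: upright cylinder, black sleeve with a silver top, 40 mm diameter, 55 mm tall, about 90 g. Origin: centre of its underside, z up. Loose, starts upright on the mat (mat top at z = 2 mm), any yaw.
- choke: Toroidal choke lying flat: ring wound with copper wire, 50 mm outer diameter, hole 22 mm, 26 mm tall, about 120 g. Origin: centre of its underside, z up. Loose, starts upright on the mat (mat top at z = 2 mm), any yaw.
- transformer: Small transformer: laminated dark steel core 56 mm (x) by 22 mm (y) by 42 mm tall with a copper winding through it, 36 mm (x) by 38 mm (y), from 6 to 36 mm height; 56 by 38 mm overall, about 250 g. Easily gripped across the winding along its y (38 mm); the same after a half turn. Origin: centre of its underside, z up. Loose, starts upright on the mat (mat top at z = 2 mm), any yaw.
- heatsink: Finned aluminium heat sink, 80 mm long (x), 30 mm wide (y), 34 mm tall, fins along x, about 110 g. Grip across its y (30 mm); the same after a half turn. Origin: centre of its underside, z up. Loose, starts upright on the mat (mat top at z = 2 mm), any yaw.
- holder_capacitor: Small round holder, opening 56 mm across, no pin. Fixed, plain grey plastic; origin: centre of its underside, on the mat, z up; floor 3 mm above the origin, rim top 9 mm above the origin, rim 4 mm thick, about 8 mm of room all round the part.
- holder_choke: Larger round holder, opening 66 mm across, with a steel pin of 6 mm diameter in the middle whose top is 17 mm above the origin. Fixed, plain grey plastic; origin: centre of its underside, on the mat, z up; floor 3 mm above the origin, rim top 9 mm above the origin, rim 4 mm thick, about 8 mm of room all round the part.
- holder_transformer: Short rectangular holder (between square and long), opening 72 mm (x) by 54 mm (y); the transformer's x lies along its x, either way round. Fixed, plain grey plastic; origin: centre of its underside, on the mat, z up; floor 3 mm above the origin, rim top 9 mm above the origin, rim 4 mm thick, about 8 mm of room all round the part.
- holder_heatsink: Long rectangular holder, opening 96 mm (x) by 46 mm (y); the heat sink's x lies along its x, either way round. Fixed, plain grey plastic; origin: centre of its underside, on the mat, z up; floor 3 mm above the origin, rim top 9 mm above the origin, rim 4 mm thick, about 8 mm of room all round the part.
- circuit_board: Bystander: small green circuit board with components, 72 by 46 mm, up to 14 mm tall, lying loose in the middle of the mat among the things. Leave it alone. Origin: centre of its underside. Every other loose thing on the mat is no taller than 55 mm; the parts and holders lie at least 100 mm, centre to centre, from the board and from each other.
Not all that is in view belongs to the job. Leave any blue or brown look-alike of the holder_heatsink alone.

How it is judged:
By the outcome, as a careful person would: the job done as asked, in the order asked, and still so for the second after the job is handed in, with the robot touching nothing.
It also fails if it takes over 112 s, if anything falls off the work surface, if the arm or the gripper's body presses on something with over 40 N, if the wrist force passes 120 N, or if a joint passes its speed limit or range.

ROBOT

A 7-joint arm with a two-finger parallel gripper is mounted at the origin on the work surface. World frame = base frame: x ahead of the robot, y to its left, z up, the work surface at z = 0. Lengths are in m, angles in degrees, forces in N, time in s.
With the tool pointing down it reaches from about 0.375 to 0.925 m from the base axis. Payload 3.1 kg.
Tool frame: the origin (TCP) lies at the very end of the fingers, on their centre line; the grasp point (between the pads) lies 19 mm behind it; z points along the fingers, y is the line along which they close (so a half turn about z gives the same grasp; the last joint's range is limited). The gripper opens to 85 mm and grips with 20 to 120 N. Pads are 22 mm wide; open, the fingers measure 114 mm over their backs; the gripper's body (76 mm by 85 mm) begins 54 mm behind the grasp point. The pads swing forward as they close: fully open they stand 13 mm farther back than shut.
Start: joints at [57.651, 21.939, 2.515, 91.553, -1.026, 66.532, -2.859], TCP at [0.293, -0.58, 0.231] pointing down, gripper open.
Joint ranges: [-149.38, 149.38], [-23.57, 123.04], [-84.95, 90], [0, 143.3], [-89.99, 269.99], [3.08, 112.72], [-163.45, 163.45]. Speed limits (degrees/s): [159.86, 159.86, 180, 180, 180, 180, 180].

INTERFACE

Orientations are given as [roll, pitch, yaw] about the fixed x, y, z axes, in that order (R = Rz(yaw) Ry(pitch) Rx(roll)).
In Python, from station import bot gives the robot as it stands.
- The arm moves only by the tool drive_tool, never from a script. Its argument "deltas" is a list that holds one entry, the list of rows, each a list of 7 numbers: the opening, from 0 (shut) to 1 (fully open), then the shift along the tool's x, y, z in m, then the turn, a rotation vector about the tool's x, y, z in rad. A call has 1 to 12 rows; each row shifts and turns the commanded pose from where the row before left it, along the tool's axes as they then stand; what a row does not reach is not made up. A row lasts 1/10 s, in which the tool goes at most 50 mm and 8.59 degrees, less where a joint would pass 70% of its speed; a pose out of reach is approached as far as the arm can. A call is refused whole if a number of a shift passes 0.05 or a number of a turn 0.15, either way. A call with a gripper value outside its range is refused whole. The fingers move at their own pace and stop on an object; the grip force is fixed at half the most. Time passes only in rows, so rows that do not move let the fingers close. It gives the time, the measured TCP pose, the force, the opening and the grip force at its end, in the units of the state.
- bot.get_state(): the state, without advancing time (a new reading comes with each control period).
- bot.get_image(name): name is "side" or "top"; returns a dict with "color" (480x640x3 uint8, red, green, blue), "camera_matrix" (3x3 intrinsics, pixels), "dist_coeffs" ([k1, k2, p1, p2, k3] as OpenCV has them; the pictures are not rectified), "extrinsics" (4x4, takes a point from world to camera coordinates). Camera axes: x right, y up, looking along -z (the intrinsics and any distortion apply to the point x, -y, -z); pixel columns grow to the right and rows downward; lengths in m; the calibration is good to about 2 mm. A picture is of the moment at which its call begins. There is no depth.
- bot.close_job(): hands the job in; it is judged then, once.
The state is a dict: "time": time; "joint_pos": joint angles; "dq": joint speeds; "joint_torque": joint torques, N m; "eef_pos": TCP position; "orientation": TCP orientation; "contact_force": force on the tool from outside, world axes, zero at the start; "ft_torque": the same for the moment, N m; "grip_width": opening from 0.0 (shut) to 1.0 (fully open); "grip_force": force on a finger pad.
Only numpy, scipy, OpenCV 4.12 (cv2) and the standard library are available. Lean on these libraries where they do the work, as an engineer would, in place of code of your own. Each camera call takes 0.05 s, during which the arm holds its last target. There are 200 camera calls.

## Working session

There is one attempt and no reset: what is moved stays moved. The work goes in short steps, Python scripts to look and compute and a tool call to move; the robot and the scene stay as the last step left them, time stands still between calls to the robot, and variables do not carry over. Pictures are saved under pics/ and viewed, at most 14 in all, crops included, and the job is handed in when it is done.

Besides the shell and the picture viewer there is one more tool, called after "Emit:" as name(argument=value, ...) on one line, values as JSON. drive_tool: Moves the arm, as the interface text tells. Its arguments: {"type":"object","properties":{"deltas":{"type":"array"}},"required":["deltas"]}

```bash
mkdir -p pics; ls; python3 - <<'E'
from station import bot
import cv2,pickle
d={}
for n in("top","side"):
    i=bot.get_image(n); d[n]=i; cv2.imwrite(f"pics/{n}0.png",i["color"][:,:,::-1])
    print(n,i["camera_matrix"],i["dist_coeffs"],i["extrinsics"])
pickle.dump(d,open("img0.pkl","wb"))
s=bot.get_state();print(s)
E
```

```text
pics
top [[441.3102002    0.         322.54038213]
 [  0.         441.3102002  243.15906147]
 [  0.           0.           1.        ]] [0.00871534 0.         0.         0.         0.        ] [[ 0.01194    -0.99988961 -0.00884298  0.00857372]
 [ 0.99272639  0.010794    0.11990747 -0.45807585]
 [-0.11979878 -0.01021035  0.99274569 -0.99938932]
 [ 0.          0.          0.          1.        ]]
side [[601.21191143   0.         317.80382302]
 [  0.         601.21191143 235.22994462]
 [  0.           0.           1.        ]] [-0.03570594  0.          0.          0.          0.        ] [[-0.85458424 -0.51903    -0.01713592  0.38122235]
 [ 0.38572101 -0.656493    0.64825631 -0.21107092]
 [-0.34771409  0.54737994  0.76122934 -1.33393135]
 [ 0.          0.          0.          1.        ]]
{'time': 0.1, 'joint_pos': array([57.65091743, 21.98848176,  2.51332415, 91.64155537, -1.02555645,
       66.5322942 , -2.85911807]), 'dq': array([ 0.02574797, -0.09077668, -0.04965879, -0.15973495, -0.00936355,
       -0.03445242,  0.04246363]), 'joint_torque': array([ 2.97902530e-03, -4.34727430e+01,  1.02913611e+00, -2.50452965e+01,
        1.08145262e-02,  5.46736133e-03,  5.80039398e-06]), 'eef_pos': array([ 0.29210769, -0.57968921,  0.22998764]), 'orientation': array([-1.79860409e+02,  8.03292575e-03,  2.67485198e+01]), 'contact_force': array([-0.19315619, -0.3065844 , -0.62767404]), 'ft_torque': array([-0.03636414, -0.01682036,  0.00056293]), 'grip_force': 0.0, 'grip_width': 0.999157738005058}
```

View pics/top0.png

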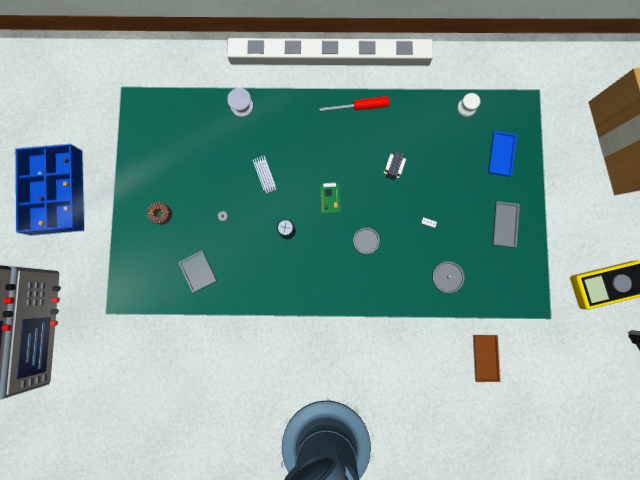

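View pics/side0.png

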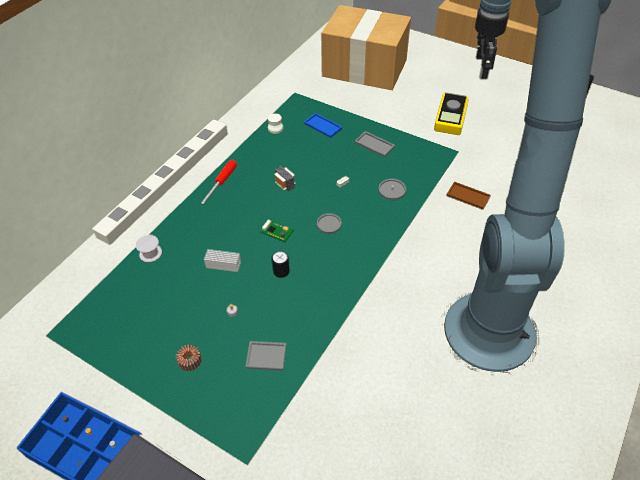

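```bash
cat > h.py <<'E'
import numpy as np,cv2,pickle
from scipy.optimize import minimize
def proj(im,P):
    P=np.atleast_2d(P); c=(im["extrinsics"]@np.c_[P,np.ones(len(P))].T).T[:,:3]*[1,-1,-1]
    return cv2.projectPoints(c.reshape(-1,1,3),np.zeros(3),np.zeros(3),im["camera_matrix"],np.array(im["dist_coeffs"]))[0][:,0]
def unproj(im,uv,z):
    u=cv2.undistortPoints(np.array([[uv]],float),im["camera_matrix"],np.array(im["dist_coeffs"]))[0,0]
    E=im["extrinsics"];R=E[:3,:3];o=-R.T@E[:3,3];d=R.T@np.array([u[0],-u[1],-1]);return o+d*(z-o[2])/d[2]
def box(x,y,z0,z1):return np.array([[a*x/2,b*y/2,z] for a in(-1,1) for b in(-1,1) for z in(z0,z1)])
def cyl(r,z0,z1):
    t=np.linspace(0,2*np.pi,40,endpoint=False);return np.vstack([np.c_[r*np.cos(t),r*np.sin(t),0*t+z] for z in(z0,z1)])
M=dict(capacitor=[cyl(.02,0,.055)],choke=[cyl(.025,0,.026)],transformer=[box(.056,.022,0,.042),box(.036,.038,.006,.036)],heatsink=[box(.08,.03,0,.034)],
 h_capacitor=[cyl(.032,0,.009)],h_choke=[cyl(.037,0,.009)],h_transformer=[box(.08,.062,0,.009)],h_heatsink=[box(.104,.054,0,.009)])
S=6
def fit(name,ims,uv0,z=.002,yaws=None,x0=None):
    c0=unproj(ims[0],uv0,z+.01)[:2] if x0 is None else np.array(x0)
    prep=[]
    for im in ims:
        u=proj(im,[*c0,z+.015])[0].astype(int);h=34
        a=im["color"][u[1]-h:u[1]+h,u[0]-h:u[0]+h].astype(np.float32)
        f=a[...,1]-.5*a[...,0]-.5*a[...,2]; s=a.sum(2)
        f=np.clip(1-(f/(s+1))/.13,0,1)
        prep.append((im,u-h,cv2.resize(f,None,fx=S,fy=S,interpolation=cv2.INTER_LINEAR)))
    def cost(p,show=False):
        cs=np.cos(p[2]);sn=np.sin(p[2]);R=np.array([[cs,-sn,0],[sn,cs,0],[0,0,1]]);out=0
        for im,o,f in prep:
            m=np.zeros(f.shape,np.uint8)
            for g in M[name]:
                q=proj(im,g@R.T+[p[0],p[1],z])
                q=cv2.convexHull(((q-o+.5)*S-.5).astype(np.float32))
                cv2.fillPoly(m,[np.round(q*16).astype(np.int32)],1,shift=4)
            out+=1-np.minimum(m,f).sum()/np.maximum(m,f).sum()
        return out/len(prep)
    if yaws is None: yaws=[0] if len(M[name][0])>8 else np.radians(np.arange(-90,90,22.5))
    best=None
    for y in yaws:
        s=np.array([[c0[0],c0[1],y]]*4);s[1,0]+=.015;s[2,1]+=.015;s[3,2]+=.3
        r=minimize(cost,s[0],method="Nelder-Mead",options=dict(initial_simplex=s,xatol=1e-4,fatol=1e-5,maxiter=250))
        if best is None or r.fun<best.fun:best=r
    return best.x,best.fun
UV=dict(capacitor=(286,228),choke=(159,213),transformer=(395,166),heatsink=(264,174),h_capacitor=(366,241),h_choke=(448,277),h_transformer=(197,271),h_heatsink=(506,224))
E
python3 - <<'E'
from h import *
d=pickle.load(open("img0.pkl","rb"))
for n in UV:
    for ims in ([d["top"]],[d["side"]],[d["top"],d["side"]]):
        x0=None if ims[0] is d["top"] else unproj(d["top"],UV[n],.012)[:2]
        p,c=fit(n,ims,UV[n],x0=x0)
        print(n,np.round(p[:2]*1e3,1),round(np.degrees(p[2])%180,1),round(c,3))
E
```

```text
capacitor [491.3  99.6] 9.0 0.31
capacitor [490.1  98.5] 13.4 0.209
capacitor [490.3  99.2] 12.8 0.261
choke [527.1 403.6] 6.4 0.167
choke [526.4 402. ] 19.3 0.095
choke [526.5 402.7] 15.1 0.136
transformer [ 647.2 -155.2] 161.6 0.142
transformer [ 645.7 -154.6] 160.1 0.121
transformer [ 646.6 -155. ] 161.1 0.134
heatsink [623.  154.7] 21.5 0.117
heatsink [622.2 154.5] 20.9 0.076
heatsink [622.6 154.6] 21.4 0.098
h_capacitor [468.3 -88.9] 12.8 0.076
h_capacitor [467.4 -88.7] 7.7 0.12
h_capacitor [467.7 -88.8] 11.1 0.101
h_choke [ 384.7 -280.8] 8.9 0.065
h_choke [ 383.3 -280.2] 3.2 0.303
h_choke [ 384.3 -280.8] 14.0 0.185
h_transformer [390.8 309.5] 27.2 0.114
h_transformer [390.2 308.3] 27.5 0.081
h_transformer [390.3 308.9] 27.3 0.1
h_heatsink [ 511.1 -420.2] 173.9 0.065
h_heatsink [ 510.3 -419.6] 173.9 0.667
h_heatsink [ 510.8 -420.1] 173.5 0.366
```

Emit:
drive_tool(deltas=[[[1, 0, 0, 0.02, 0, 0, 0.117], [1, 0, 0, 0.02, 0, 0, 0.117], [1, 0, 0, 0.02, 0, 0, 0.117], [1, 0, 0, 0.02, 0, 0, 0.116], [1, 0.012, -0.042, 0, 0, 0, 0], [1, 0.012, -0.042, 0, 0, 0, 0], [1, 0.012, -0.042, 0, 0, 0, 0], [1, 0.012, -0.042, 0, 0, 0, 0], [1, 0.012, -0.042, 0, 0, 0, 0], [1, 0.012, -0.042, 0, 0, 0, 0], [1, 0.012, -0.042, 0, 0, 0, 0], [1, 0.012, -0.042, 0, 0, 0, 0]]])

```text
time: 1.3
eef_pos: [0.3884, -0.2425, 0.151]
orientation: [-180.0, 0.0, -0.0]
contact_force: [0.5, 0.2, 0.6]
grip_width: 1.002
grip_force: 0.0
```

Emit:
drive_tool(deltas=[[[1, 0.013, -0.043, 0, 0, 0, 0], [1, 0.013, -0.043, 0, 0, 0, 0], [1, 0.013, -0.043, 0, 0, 0, 0], [1, 0.013, -0.043, 0, 0, 0, 0], [1, 0.013, -0.043, 0, 0, 0, 0], [1, 0.013, -0.043, 0, 0, 0, 0], [1, 0.012, -0.042, 0, 0, 0, 0], [1, 0.012, -0.041, 0, 0, 0, 0], [1, 0, 0, 0.03, 0, 0, 0], [1, 0, 0, 0.02, 0, 0, 0], [1, 0, 0, 0, 0, 0, 0], [1, 0, 0, 0, 0, 0, 0]]])

```text
time: 2.5
eef_pos: [0.4901, 0.0962, 0.101]
orientation: [180.0, 0.1, -0.0]
contact_force: [-0.1, 0.5, 0.3]
grip_width: 1.003
grip_force: 0.0
```

```bash
python3 - <<'E'
from station import bot
import cv2
i=bot.get_image("side"); cv2.imwrite("pics/s1.png",cv2.resize(i["color"][160:340,200:440,::-1],None,fx=3,fy=3))
E
```

```text
(no output)
```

View pics/s1.png

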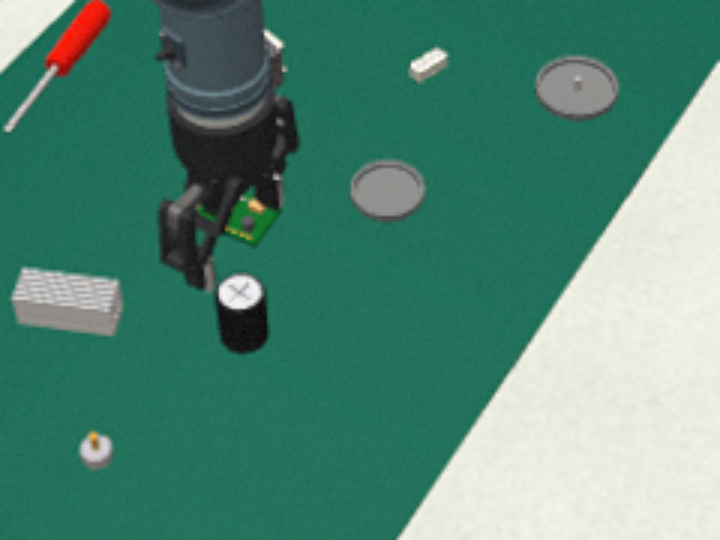

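The picture shows the capacitor's top at (241,292) in the crop, with the open fingers above it at (195,265) and (275,185). That fits a tool 100 mm up, so I'll descend and grip.

Emit:
drive_tool(deltas=[[[1, 0, -0.003, 0.025, 0, 0, 0], [1, 0, 0, 0.025, 0, 0, 0], [1, 0, 0, 0.016, 0, 0, 0], [1, 0, 0, 0.01, 0, 0, 0], [0, 0, 0, 0, 0, 0, 0], [0, 0, 0, 0, 0, 0, 0], [0, 0, 0, 0, 0, 0, 0], [0, 0, 0, 0, 0, 0, 0], [0, 0, 0, 0, 0, 0, 0], [0, 0, 0, 0, 0, 0, 0]]])

```text
time: 3.55
eef_pos: [0.4924, 0.0998, 0.0268]
orientation: [-180.0, -0.2, -0.0]
contact_force: [1.0, -0.5, 7.1]
grip_width: 0.451
grip_force: 60.8
```

Emit:
drive_tool(deltas=[[[0, 0, 0, -0.01, 0, 0, 0], [0, 0, 0, -0.03, 0, 0, 0], [0, 0, 0, -0.03, 0, 0, 0], [0, -0.004, 0.031, 0, 0, 0, 0], [0, -0.004, 0.031, 0, 0, 0, 0], [0, -0.004, 0.031, 0, 0, 0, 0], [0, -0.004, 0.031, 0, 0, 0, 0], [0, -0.004, 0.031, 0, 0, 0, 0], [0, -0.003, 0.032, 0, 0, 0, 0], [0, 0, 0, 0, 0, 0, 0], [0, 0, 0, 0, 0, 0, 0]]])

```text
time: 4.65
eef_pos: [0.467, -0.0882, 0.0954]
orientation: [-180.0, 0.0, -0.2]
contact_force: [0.2, 0.1, -1.0]
grip_width: 0.451
grip_force: 60.4
```

```bash
python3 - <<'E'
from station import bot
import cv2
s=bot.get_state();print(s["eef_pos"],s["orientation"],s["grip_width"])
i=bot.get_image("side"); cv2.imwrite("pics/s2.png",cv2.resize(i["color"][110:290,230:430,::-1],None,fx=3,fy=3))
E
```

```text
[ 0.4670213  -0.08815085  0.09536601] [-1.79982445e+02  2.68067581e-02 -1.55855234e-01] 0.45123934786123254
```

View pics/s2.png

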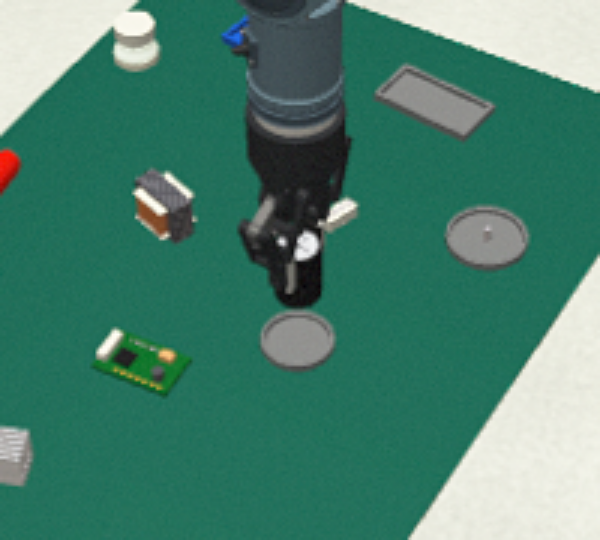

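The capacitor hangs upright at (300,270) in the crop, above its holder at (298,340). I'll lower it.

Emit:
drive_tool(deltas=[[[0, 0.0005, 0, 0.025, 0, 0, 0], [0, 0, 0, 0.025, 0, 0, 0], [0, 0, 0, 0.01, 0, 0, 0], [0, 0, 0, 0.002, 0, 0, 0], [0, 0, 0, 0.002, 0, 0, 0], [0, 0, 0, 0, 0, 0, 0], [0, 0, 0, 0, 0, 0, 0]]])

```text
time: 5.4
eef_pos: [0.4691, -0.0875, 0.0322]
orientation: [180.0, -0.1, -0.0]
contact_force: [-0.5, 0.6, -1.8]
grip_width: 0.447
grip_force: 60.4
```

Emit:
drive_tool(deltas=[[[0, 0, 0, 0.001, 0, 0, 0], [0, 0, 0, 0.001, 0, 0, 0], [0, 0, 0, 0, 0, 0, 0], [0, 0, 0, 0, 0, 0, 0]]])

```text
time: 5.8
eef_pos: [0.4687, -0.0876, 0.0299]
orientation: [180.0, -0.1, -0.0]
contact_force: [-1.3, -0.5, 4.9]
grip_width: 0.445
grip_force: 60.8
```

Emit:
drive_tool(deltas=[[[0.75, 0, 0, 0, 0, 0, 0], [0.75, 0, 0, 0, 0, 0, 0], [0.75, 0, 0, 0, 0, 0, 0], [0.75, 0, 0, -0.01, 0, 0, 0], [0.75, 0, 0, -0.03, 0, 0, 0], [1, 0, 0, -0.04, 0, 0, 0], [1, 0, 0, -0.04, 0, 0, 0], [1, 0.005, -0.041, 0, 0, 0, 0], [1, 0.005, -0.041, 0, 0, 0, 0], [1, 0.005, -0.041, 0, 0, 0, 0], [1, 0.005, -0.041, 0, 0, 0, 0], [1, 0.005, -0.041, 0, 0, 0, 0]]])

```text
time: 7.0
eef_pos: [0.4932, 0.119, 0.1502]
orientation: [180.0, -0.1, -0.0]
contact_force: [0.8, -1.0, 0.1]
grip_width: 0.997
grip_force: 0.0
```

Emit:
drive_tool(deltas=[[[1, 0.005, -0.041, 0, 0, 0, 0], [1, 0.005, -0.041, 0, 0, 0, 0], [1, 0.005, -0.041, 0, 0, 0, 0], [1, 0.005, -0.041, 0, 0, 0, 0], [1, 0.005, -0.041, 0, 0, 0, 0], [1, 0.004, -0.04, 0, 0, 0, 0], [1, 0.004, -0.039, 0, 0, 0, 0], [1, 0, 0, 0.04, 0, 0, 0], [1, 0, 0, 0.03, 0, 0, 0], [1, 0, 0, 0.02, 0, 0, 0], [1, 0, 0, 0, 0, 0, 0], [1, 0, 0, 0, 0, 0, 0]]])

```text
time: 8.2
eef_pos: [0.5263, 0.4015, 0.0597]
orientation: [180.0, 0.0, -0.0]
contact_force: [-0.2, -0.5, 0.5]
grip_width: 1.001
grip_force: 0.0
```

```bash
python3 - <<'E'
from station import bot
import cv2
s=bot.get_state();print(s["eef_pos"],s["joint_pos"])
i=bot.get_image("side"); cv2.imwrite("pics/s3.png",cv2.resize(i["color"][180:420,100:380,::-1],None,fx=2.4,fy=2.4))
E
```

```text
[0.52628342 0.40145056 0.05969987] [ -22.18260404   36.29567942  -24.90277814   95.26777984   18.303502
   52.51939262 -144.09831942]
```

View pics/s3.png

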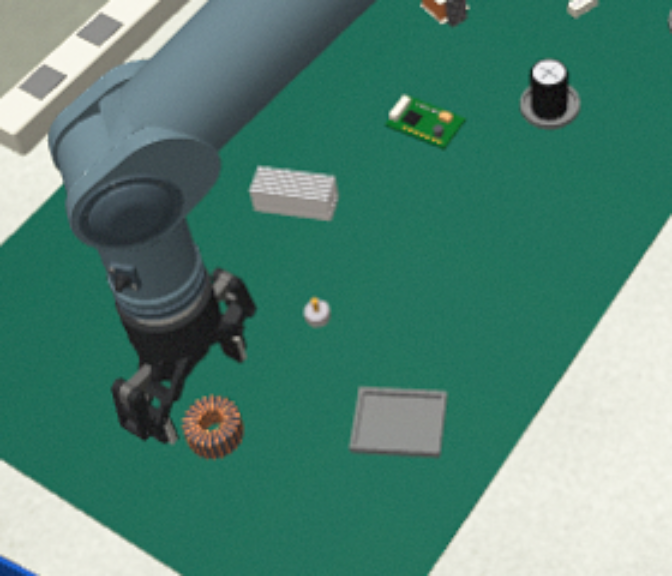

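Picture: the capacitor stands upright in its holder at (549,90). The choke is at (212,425) with the gripper above it, so I'll descend to it.

Emit:
drive_tool(deltas=[[[1, 0, -0.001, 0.025, 0, 0, 0], [1, 0, 0, 0.02, 0, 0, 0], [1, 0, 0, 0.008, 0, 0, 0], [1, 0, 0, 0, 0, 0, 0], [0, 0, 0, 0, 0, 0, 0], [0, 0, 0, 0, 0, 0, 0], [0, 0, 0, 0, 0, 0, 0], [0, 0, 0, 0, 0, 0, 0], [0, 0, 0, 0, 0, 0, 0], [0, 0, 0, 0, 0, 0, 0]]])

```text
time: 9.25
eef_pos: [0.5276, 0.4036, 0.0083]
orientation: [-179.9, -0.2, -0.0]
contact_force: [-0.2, -0.2, 6.2]
grip_width: 0.555
grip_force: 64.0
```

Emit:
drive_tool(deltas=[[[0, 0, 0, -0.01, 0, 0, 0], [0, 0, 0, -0.03, 0, 0, 0], [0, 0, 0, -0.03, 0, 0, 0], [0, 0, 0, -0.03, 0, 0, 0], [0, -0.008, 0.04, 0, 0, 0, 0], [0, -0.008, 0.04, 0, 0, 0, 0], [0, -0.008, 0.04, 0, 0, 0, 0], [0, -0.008, 0.04, 0, 0, 0, 0], [0, -0.008, 0.04, 0, 0, 0, 0], [0, -0.008, 0.04, 0, 0, 0, 0], [0, -0.008, 0.04, 0, 0, 0, 0], [0, -0.008, 0.04, 0, 0, 0, 0]]])

```text
time: 10.45
eef_pos: [0.4609, 0.0809, 0.1062]
orientation: [180.0, 0.0, 0.0]
contact_force: [1.2, -0.3, -1.2]
grip_width: 0.555
grip_force: 63.3
```

Emit:
drive_tool(deltas=[[[0, -0.009, 0.041, 0, 0, 0, 0], [0, -0.009, 0.041, 0, 0, 0, 0], [0, -0.009, 0.041, 0, 0, 0, 0], [0, -0.009, 0.041, 0, 0, 0, 0], [0, -0.009, 0.041, 0, 0, 0, 0], [0, -0.009, 0.041, 0, 0, 0, 0], [0, -0.008, 0.04, 0, 0, 0, 0], [0, -0.008, 0.04, 0, 0, 0, 0], [0, -0.008, 0.038, 0, 0, 0, 0], [0, 0, 0, 0, 0, 0, 0], [0, 0, 0, 0, 0, 0, 0]]])

```text
time: 11.55
eef_pos: [0.3832, -0.282, 0.1061]
orientation: [-180.0, 0.0, -0.2]
contact_force: [0.6, 1.0, -1.1]
grip_width: 0.554
grip_force: 63.3
```

```bash
python3 - <<'E'
from station import bot
import cv2
s=bot.get_state();print(s["eef_pos"],s["orientation"],s["grip_width"],s["joint_pos"])
i=bot.get_image("side"); cv2.imwrite("pics/s4.png",cv2.resize(i["color"][80:260,310:490,::-1],None,fx=3,fy=3))
E
```

```text
[ 0.38318965 -0.2819647   0.10613335] [-1.79952205e+02  3.37151519e-02 -1.85220457e-01] 0.5537759619282732 [ 39.69009864  13.07674703  -9.06039167 120.61411429   2.77999267
  46.55389215 -61.23872832]
```

View pics/s4.png

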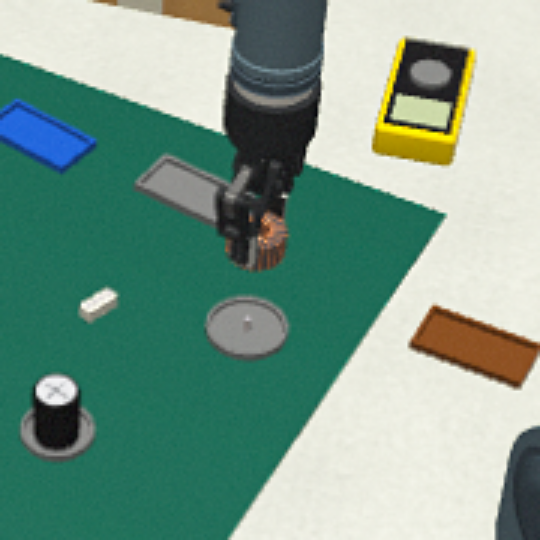

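The choke hangs at (257,245) in the crop, held level, above its pinned holder at (247,325). I'll lower it.

Emit:
drive_tool(deltas=[[[0, 0.001, -0.001, 0.03, 0, 0, 0], [0, 0, 0, 0.03, 0, 0, 0], [0, 0, 0, 0.02, 0, 0, 0], [0, 0, 0, 0.008, 0, 0, 0], [0, 0, 0, 0.002, 0, 0, 0], [0, 0, 0, 0.002, 0, 0, 0], [0, 0, 0, 0, 0, 0, 0], [0, 0, 0, 0, 0, 0, 0]]])

```text
time: 12.4
eef_pos: [0.386, -0.2809, 0.0152]
orientation: [179.9, -0.1, -0.0]
contact_force: [-0.3, 0.4, -1.1]
grip_width: 0.551
grip_force: 63.3
```

Emit:
drive_tool(deltas=[[[0, -0.001, 0, 0.001, 0, 0, 0], [0, 0, 0, 0.001, 0, 0, 0], [0, 0, 0, 0.001, 0, 0, 0], [0, 0, 0, 0, 0, 0, 0], [0, 0, 0, 0, 0, 0, 0]]])

```text
time: 12.9
eef_pos: [0.384, -0.2804, 0.0112]
orientation: [-180.0, 0.0, -0.0]
contact_force: [-0.1, -0.0, -0.7]
grip_width: 0.55
grip_force: 63.3
```

Emit:
drive_tool(deltas=[[[0, 0, 0, 0.001, 0, 0, 0], [0, 0, 0, 0, 0, 0, 0], [0, 0, 0, 0, 0, 0, 0]]])

```text
time: 13.2
eef_pos: [0.384, -0.2805, 0.0112]
orientation: [-180.0, 0.0, -0.0]
contact_force: [-1.9, 1.6, 6.6]
grip_width: 0.558
grip_force: 64.3
```

Emit:
drive_tool(deltas=[[[0.75, 0, 0, 0, 0, 0, 0], [0.75, 0, 0, 0, 0, 0, 0], [0.75, 0, 0, 0, 0, 0, 0], [0.75, 0, 0, -0.01, 0, 0, 0], [0.75, 0, 0, -0.03, 0, 0, 0], [1, 0, 0, -0.04, 0, 0, 0], [1, 0, 0, -0.03, 0, 0, 0], [1, 0.037, -0.018, 0, 0, 0, 0], [1, 0.037, -0.018, 0, 0, 0, 0], [1, 0.038, -0.018, 0, 0, 0, 0], [1, 0.038, -0.018, 0, 0, 0, 0]]])

```text
time: 14.3
eef_pos: [0.5355, -0.208, 0.1212]
orientation: [180.0, -0.1, -0.0]
contact_force: [-0.9, 0.4, 0.6]
grip_width: 1.005
grip_force: 0.0
```

Emit:
drive_tool(deltas=[[[1, 0.038, -0.018, 0, 0, 0, 0], [1, 0.038, -0.018, 0, 0, 0, 0], [1, 0.037, -0.017, 0, 0, 0, 0], [1, 0, 0, 0, 0, 0, 0.11], [1, 0, 0, 0, 0, 0, 0.11], [1, 0, 0, 0.01, 0, 0, 0.11], [1, 0, 0, 0.02, 0, 0, 0], [1, 0, 0, 0, 0, 0, 0], [1, 0, 0, 0, 0, 0, 0]]])

```text
time: 15.2
eef_pos: [0.6465, -0.1554, 0.0902]
orientation: [180.0, 0.1, -18.9]
contact_force: [-0.1, -0.3, 0.6]
grip_width: 0.998
grip_force: 0.0
```

```bash
python3 - <<'E'
from station import bot
import cv2
s=bot.get_state();print(s["eef_pos"],s["orientation"],s["joint_pos"])
i=bot.get_image("side"); cv2.imwrite("pics/s5.png",cv2.resize(i["color"][100:260,240:440,::-1],None,fx=3.2,fy=3.2))
E
```

```text
[ 0.6465411  -0.15542902  0.09018938] [ 1.79993703e+02  7.74279395e-02 -1.89088850e+01] [  16.85664894   32.20402982   -9.08828696   94.703188      5.99113832
   53.64587982 -103.32697835]
```

View pics/s5.png

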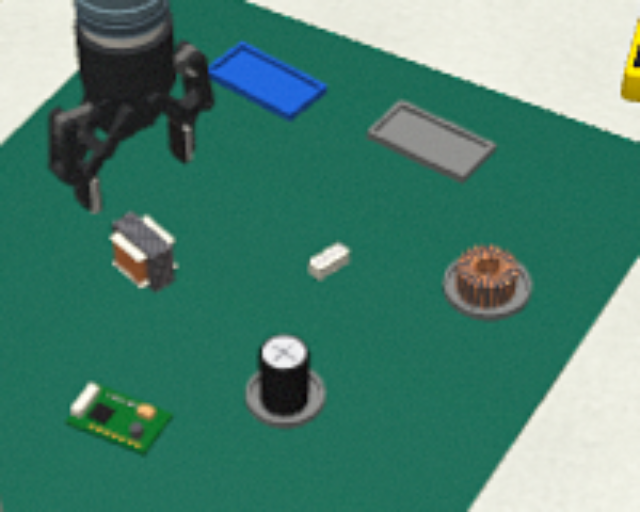

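The choke sits flat over its pin at (487,278) and the capacitor is still fine at (285,375). The open fingers straddle the transformer at (143,252), so I'll descend.

Emit:
drive_tool(deltas=[[[1, 0, 0, 0.03, 0, 0, 0], [1, 0, 0, 0.03, 0, 0, 0], [1, 0, 0, 0.012, 0, 0, 0], [1, 0, 0, 0.006, 0, 0, 0], [1, 0, 0, 0, 0, 0, 0], [0, 0, 0, 0, 0, 0, 0], [0, 0, 0, 0, 0, 0, 0], [0, 0, 0, 0, 0, 0, 0], [0, 0, 0, 0, 0, 0, 0], [0, 0, 0, 0, 0, 0, 0], [0, 0, 0, 0, 0, 0, 0]]])

```text
time: 16.35
eef_pos: [0.6484, -0.156, 0.0138]
orientation: [-180.0, -0.2, -18.9]
contact_force: [0.5, -0.6, 4.9]
grip_width: 0.426
grip_force: 62.5
```

Emit:
drive_tool(deltas=[[[0, 0, 0, -0.01, 0, 0, 0], [0, 0, 0, -0.02, 0, 0, 0], [0, 0, 0, -0.03, 0, 0, -0.134], [0, 0, 0, -0.03, 0, 0, -0.134], [0, 0, 0, 0, 0, 0, -0.134], [0, 0, 0, 0, 0, 0, -0.134], [0, 0, 0, 0, 0, 0, -0.135], [0, 0, 0, 0, 0, 0, -0.135], [0, 0, 0, 0, 0, 0, 0]]])

```text
time: 17.25
eef_pos: [0.6457, -0.1552, 0.1012]
orientation: [-179.9, 0.1, 27.3]
contact_force: [-0.4, 0.4, -2.1]
grip_width: 0.434
grip_force: 61.8
```

Emit:
drive_tool(deltas=[[[0, -0.001, -0.041, 0, 0, 0, 0], [0, -0.001, -0.041, 0, 0, 0, 0], [0, -0.001, -0.041, 0, 0, 0, 0], [0, -0.001, -0.041, 0, 0, 0, 0], [0, -0.001, -0.041, 0, 0, 0, 0], [0, -0.001, -0.041, 0, 0, 0, 0], [0, -0.001, -0.041, 0, 0, 0, 0], [0, -0.001, -0.041, 0, 0, 0, 0], [0, -0.001, -0.041, 0, 0, 0, 0], [0, -0.001, -0.041, 0, 0, 0, 0]]])

```text
time: 18.25
eef_pos: [0.4489, 0.2054, 0.1022]
orientation: [180.0, 0.0, 27.1]
contact_force: [0.4, -0.3, -2.4]
grip_width: 0.435
grip_force: 61.8
```

Emit:
drive_tool(deltas=[[[0, -0.002, -0.04, 0, 0, 0, 0], [0, -0.002, -0.04, 0, 0, 0, 0], [0, -0.001, -0.04, 0, 0, 0, 0], [0, 0, 0, 0, 0, 0, 0], [0, 0, 0, 0, 0, 0, 0]]])

```text
time: 18.75
eef_pos: [0.3896, 0.3097, 0.1022]
orientation: [180.0, 0.0, 27.4]
contact_force: [0.5, -0.1, -2.7]
grip_width: 0.435
grip_force: 61.7
```

```bash
python3 - <<'E'
from station import bot
import cv2
s=bot.get_state();print(s["eef_pos"],s["orientation"],s["joint_pos"])
i=bot.get_image("side"); cv2.imwrite("pics/s6.png",cv2.resize(i["color"][220:400,180:360,::-1],None,fx=3,fy=3))
E
```

```text
[0.38961037 0.3097331  0.10221259] [1.79995979e+02 4.20610995e-02 2.73588974e+01] [ -13.88101715   18.40475052  -32.90351418  116.95061995   13.27712003
   48.25468034 -117.00483307]
```

View pics/s6.png

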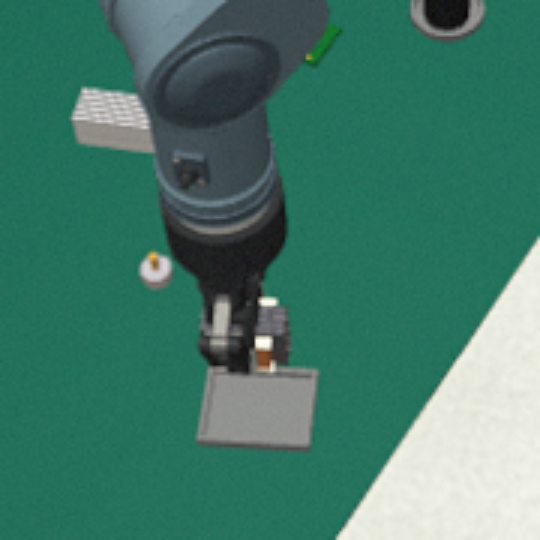

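The transformer hangs upright at (268,335) in the crop, above its holder at (260,407), with the yaws aligned. I'll lower it.

Emit:
drive_tool(deltas=[[[0, 0, 0.001, 0.03, 0, 0, 0], [0, 0, 0, 0.03, 0, 0, 0], [0, 0, 0, 0.015, 0, 0, 0], [0, 0, 0, 0.005, 0, 0, 0], [0, 0, 0, 0.002, 0, 0, 0], [0, 0, 0, 0, 0, 0, 0], [0, 0, 0, 0, 0, 0, 0]]])

```text
time: 19.5
eef_pos: [0.3924, 0.3086, 0.0214]
orientation: [-180.0, -0.1, 27.2]
contact_force: [0.7, 0.1, -1.2]
grip_width: 0.435
grip_force: 61.7
```

Emit:
drive_tool(deltas=[[[0, 0, 0, 0.001, 0, 0, 0], [0, 0, 0, 0.001, 0, 0, 0], [0, 0, 0, 0.001, 0, 0, 0], [0, 0, 0, 0, 0, 0, 0], [0, 0, 0, 0, 0, 0, 0]]])

```text
time: 20.0
eef_pos: [0.3914, 0.3078, 0.0173]
orientation: [-180.0, 0.0, 27.3]
contact_force: [-0.0, 0.5, -2.9]
grip_width: 0.434
grip_force: 61.7
```

Emit:
drive_tool(deltas=[[[0, 0, 0, 0.001, 0, 0, 0], [0, 0, 0, 0, 0, 0, 0], [0, 0, 0, 0, 0, 0, 0]]])

```text
time: 20.3
eef_pos: [0.3915, 0.3079, 0.0167]
orientation: [180.0, -0.0, 27.3]
contact_force: [-1.2, -0.8, 3.2]
grip_width: 0.436
grip_force: 62.4
```

Emit:
drive_tool(deltas=[[[0.75, 0, 0, 0, 0, 0, 0], [0.75, 0, 0, 0, 0, 0, 0], [0.75, 0, 0, 0, 0, 0, 0], [0.75, 0, 0, -0.01, 0, 0, 0], [0.75, 0, 0, -0.03, 0, 0, 0], [1, 0, 0, -0.04, 0, 0, 0], [1, 0, 0, -0.02, 0, 0, 0.103], [1, 0.023, 0.032, 0, 0, 0, 0], [1, 0.023, 0.032, 0, 0, 0, 0], [1, 0.023, 0.033, 0, 0, 0, 0], [1, 0.023, 0.033, 0, 0, 0, 0]]])

```text
time: 21.4
eef_pos: [0.5258, 0.2196, 0.1173]
orientation: [-180.0, -0.1, 21.4]
contact_force: [0.3, 0.9, 0.2]
grip_width: 0.999
grip_force: 0.0
```

Emit:
drive_tool(deltas=[[[1, 0.023, 0.033, 0, 0, 0, 0], [1, 0.023, 0.033, 0, 0, 0, 0], [1, 0.022, 0.032, 0, 0, 0, 0], [1, 0, 0, 0.03, 0, 0, 0], [1, 0, 0, 0.02, 0, 0, 0], [1, 0, 0, 0, 0, 0, 0], [1, 0, 0, 0, 0, 0, 0]]])

```text
time: 22.1
eef_pos: [0.6232, 0.1542, 0.0666]
orientation: [-180.0, 0.0, 21.4]
contact_force: [0.5, -0.4, 0.4]
grip_width: 1.003
grip_force: 0.0
```

```bash
python3 - <<'E'
from station import bot
import cv2
s=bot.get_state();print(s["eef_pos"],s["orientation"],s["joint_pos"])
i=bot.get_image("side"); cv2.imwrite("pics/s7.png",cv2.resize(i["color"][200:400,140:340,::-1],None,fx=2.8,fy=2.8))
E
```

```text
[0.62321951 0.15419604 0.066625  ] [-1.79967995e+02  1.79065237e-02  2.13966824e+01] [  0.5240986   33.64424965 -23.42566131  98.19357945  16.29101444
  51.56359298 -98.21460321]
```

View pics/s7.png

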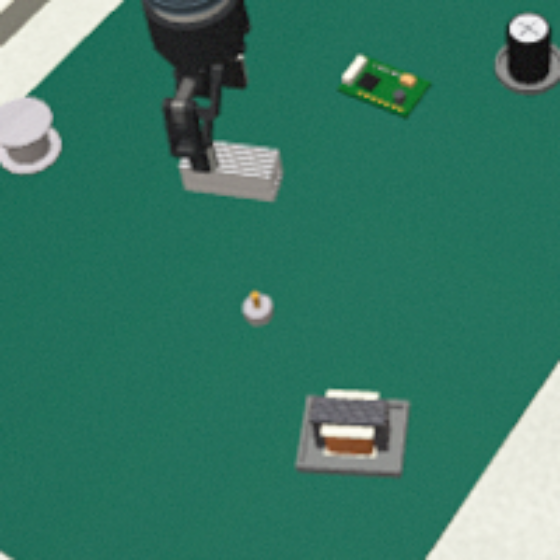

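The transformer is upright and inside its holder at (350,430). The gripper is above the heat sink at (232,170), so I'll descend.

Emit:
drive_tool(deltas=[[[1, 0, 0, 0.03, 0, 0, 0], [1, 0, 0, 0.018, 0, 0, 0], [1, 0, 0, 0.007, 0, 0, 0], [1, 0, 0, 0, 0, 0, 0], [0, 0, 0, 0, 0, 0, 0], [0, 0, 0, 0, 0, 0, 0], [0, 0, 0, 0, 0, 0, 0], [0, 0, 0, 0, 0, 0, 0], [0, 0, 0, 0, 0, 0, 0], [0, 0, 0, 0, 0, 0, 0], [0, 0, 0, 0, 0, 0, 0]]])

```text
time: 23.25
eef_pos: [0.6246, 0.1541, 0.0124]
orientation: [180.0, -0.1, 21.4]
contact_force: [0.6, -0.2, 5.7]
grip_width: 0.341
grip_force: 60.6
```

Emit:
drive_tool(deltas=[[[0, 0, 0, -0.01, 0, 0, 0], [0, 0, 0, -0.02, 0, 0, 0], [0, 0, 0, -0.03, 0, 0, 0.121], [0, 0, 0, -0.03, 0, 0, 0.121], [0, 0, 0, 0, 0, 0, 0.121], [0, 0, 0, 0, 0, 0, 0.12], [0, -0.003, 0.042, 0, 0, 0, 0], [0, -0.003, 0.042, 0, 0, 0, 0], [0, -0.003, 0.042, 0, 0, 0, 0], [0, -0.003, 0.042, 0, 0, 0, 0], [0, -0.003, 0.042, 0, 0, 0, 0], [0, -0.003, 0.042, 0, 0, 0, 0]]])

```text
time: 24.45
eef_pos: [0.5762, -0.0961, 0.1008]
orientation: [-180.0, 0.1, -6.3]
contact_force: [-0.1, 0.0, -2.1]
grip_width: 0.338
grip_force: 60.0
```

Emit:
drive_tool(deltas=[[[0, -0.004, 0.042, 0, 0, 0, 0], [0, -0.004, 0.042, 0, 0, 0, 0], [0, -0.004, 0.042, 0, 0, 0, 0], [0, -0.004, 0.042, 0, 0, 0, 0], [0, -0.004, 0.042, 0, 0, 0, 0], [0, -0.004, 0.041, 0, 0, 0, 0], [0, -0.003, 0.041, 0, 0, 0, 0], [0, -0.003, 0.039, 0, 0, 0, 0], [0, 0, 0, 0, 0, 0, 0], [0, 0, 0, 0, 0, 0, 0]]])

```text
time: 25.45
eef_pos: [0.5097, -0.4217, 0.1004]
orientation: [-179.9, 0.1, -6.5]
contact_force: [0.0, 0.9, -0.8]
grip_width: 0.344
grip_force: 60.0
```

```bash
python3 - <<'E'
from station import bot
import cv2
s=bot.get_state();print(s["eef_pos"],s["orientation"],s["joint_pos"])
i=bot.get_image("side"); cv2.imwrite("pics/s8.png",cv2.resize(i["color"][40:220,270:450,::-1],None,fx=3,fy=3))
E
```

```text
[ 0.50965772 -0.42166193  0.10038651] [-1.79943907e+02  1.18632933e-01 -6.54024542e+00] [ 43.08876678  31.20690843  -9.27576836  94.9055815    5.89755522
  54.49603827 -64.84778713]
```

View pics/s8.png

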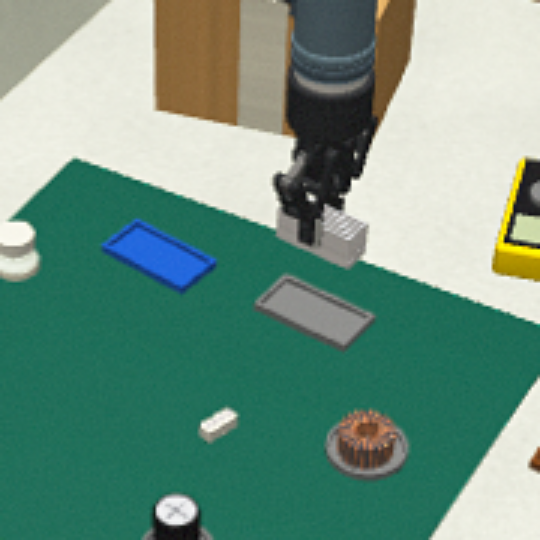

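The heat sink is held level and parallel to the long grey holder at (315,311). I'll lower it.

Emit:
drive_tool(deltas=[[[0, 0.001, -0.001, 0.03, 0, 0, 0], [0, 0, 0, 0.03, 0, 0, 0], [0, 0, 0, 0.015, 0, 0, 0], [0, 0, 0, 0.005, 0, 0, 0], [0, 0, 0, 0.002, 0, 0, 0], [0, 0, 0, 0, 0, 0, 0], [0, 0, 0, 0, 0, 0, 0]]])

```text
time: 26.2
eef_pos: [0.514, -0.4203, 0.0209]
orientation: [179.9, -0.1, -6.3]
contact_force: [1.1, -0.1, -0.3]
grip_width: 0.342
grip_force: 60.0
```

Emit:
drive_tool(deltas=[[[0, -0.001, 0, 0.001, 0, 0, 0], [0, 0, 0, 0.001, 0, 0, 0], [0, 0, 0, 0.001, 0, 0, 0], [0, 0, 0, 0, 0, 0, 0], [0, 0, 0, 0, 0, 0, 0]]])

```text
time: 26.7
eef_pos: [0.5117, -0.4194, 0.0162]
orientation: [-180.0, 0.0, -6.3]
contact_force: [-0.2, -0.5, -1.5]
grip_width: 0.339
grip_force: 60.0
```

Emit:
drive_tool(deltas=[[[0, 0, 0, 0.001, 0, 0, 0], [0, 0, 0, 0, 0, 0, 0], [0, 0, 0, 0, 0, 0, 0]]])

```text
time: 27.0
eef_pos: [0.512, -0.4195, 0.0154]
orientation: [180.0, -0.0, -6.3]
contact_force: [0.2, -1.1, -0.1]
grip_width: 0.338
grip_force: 60.2
```

Emit:
drive_tool(deltas=[[[0, 0, 0, 0.0005, 0, 0, 0], [0, 0, 0, 0, 0, 0, 0], [0, 0, 0, 0, 0, 0, 0]]])

```text
time: 27.3
eef_pos: [0.512, -0.4195, 0.0154]
orientation: [180.0, -0.0, -6.3]
contact_force: [-1.5, 1.2, 4.1]
grip_width: 0.336
grip_force: 60.6
```

Contact with the floor is confirmed, so I'll release and back off.

Emit:
drive_tool(deltas=[[[0.75, 0, 0, 0, 0, 0, 0], [0.75, 0, 0, 0, 0, 0, 0], [0.75, 0, 0, 0, 0, 0, 0], [0.75, 0, 0, -0.01, 0, 0, 0], [0.75, 0, 0, -0.03, 0, 0, 0], [1, 0, 0, -0.04, 0, 0, 0], [1, 0, 0, -0.04, 0, 0, 0], [1, 0, 0, -0.04, 0, 0, 0], [1, 0, 0.03, -0.02, 0, 0, 0], [1, 0, 0.03, 0, 0, 0, 0], [1, 0, 0, 0, 0, 0, 0], [1, 0, 0, 0, 0, 0, 0]]])

```text
time: 28.5
eef_pos: [0.5043, -0.48, 0.195]
orientation: [180.0, 0.0, -6.5]
contact_force: [-0.1, 0.3, 0.0]
grip_width: 0.997
grip_force: 0.0
```

```bash
python3 - <<'E'
from station import bot
import cv2
i=bot.get_image("side"); cv2.imwrite("pics/s9.png",cv2.resize(i["color"][90:400,160:480,::-1],None,fx=1.9,fy=1.9))
E
```

```text
(no output)
```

View pics/s9.png

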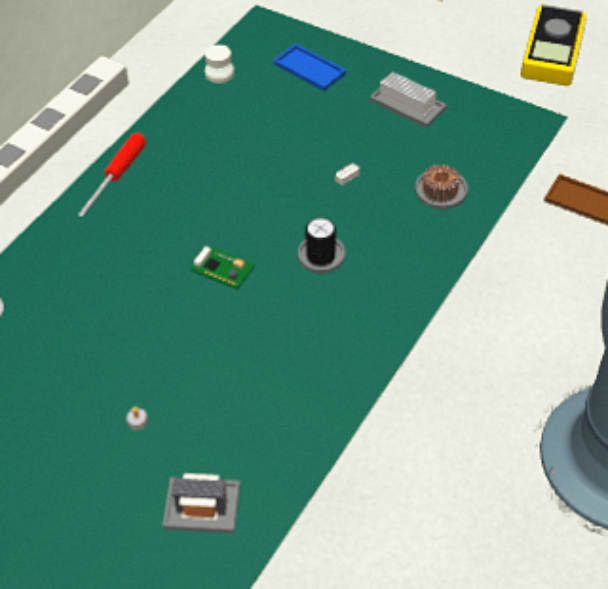

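All four parts are in their holders: heat sink (408,97), choke (441,183), capacitor (321,240) and transformer (200,497). The board lies untouched at (223,267).

```bash
python3 -c "
from station import bot
print(bot.close_job())"
```

```text
the job is handed in; nothing more can be done
None
```

The capacitor, choke, transformer and heat sink were each set upright in their own grey holder, the circuit board was left alone, and the job was handed in at about 28.5 s of the 112 s allowed; the hand-in returned no verdict.

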